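Sort bag clips by the feel of their springs

ROBOT

A 7-joint arm with a two-finger parallel gripper is mounted at the origin on the work surface. World frame = base frame: x ahead of the robot, y to its left, z up, the work surface at z = 0. Lengths are in m, angles in rad, forces in N, time in s.
With the tool pointing down it reaches from about 0.425 to 0.8 m from the base axis. Payload 8.3 kg.
Tool frame: the origin (TCP) lies where the fingers leave the gripper's body, on its centre line; the fingertips stand env.tip_extent ahead of it and the grasp point (between the pads) lies 54 mm ahead of it (env.tip_extent is the distance from the TCP to the fingertips, in m); z points along the fingers, y is the line along which they close (so a half turn about z gives the same grasp; the last joint's range is limited). The gripper opens to 85 mm and grips with 20 to 120 N. Pads are 22 mm wide; open, the fingers measure 114 mm over their backs; the gripper's body (76 mm by 85 mm) begins 54 mm behind the grasp point. The pads swing forward as they close: fully open they stand 13 mm farther back than shut.
Start: joints at [-1.203, 0.383, 0.016, 1.37, -0.006, 1.388, -0.046], TCP at [0.261, 0.568, 0.304] pointing down, gripper open.
Joint ranges: [-2.95, 2.95], [-0.25, 2.06], [-1.52, 1.56], [0.18, 2.33], [-1.44, 4.58], [0.02, 2.06], [-3.01, 3.01]. Speed limits (rad/s): [2.39, 2.39, 3.01, 3.01, 3.14, 3.14, 3.14].

INTERFACE

Orientations are given as [roll, pitch, yaw] about the fixed x, y, z axes, in that order (R = Rz(yaw) Ry(pitch) Rx(roll)).
In Python, from workcell import env, vision, ticket gives the robot as it stands. The module is installed in compiled form; this text tells all that it offers.
- The arm moves only by the tool arm_command, never from a script. Its arguments are lists of equal length, an entry for each row: "jaw": the finger opening in cm, from 0 to 8.54; "translation": the shift along the tool's x, y, z in cm, a list of three; "rotation": the turn, a rotation vector about the tool's x, y, z in rad, a list of three. In form: {"jaw": [jaw, ...], "translation": [[dx, dy, dz], ...], "rotation": [[wx, wy, wz], ...]}. A call has 1 to 12 rows; each row shifts and turns the commanded pose from where the row before left it, along the tool's axes as they then stand; what a row does not reach is not made up. A row lasts 1/12 s, in which the tool goes at most 41.7 mm and 7.16 degrees, less where a joint would pass 70% of its speed; a pose out of reach is approached as far as the arm can. A call with a gripper value outside its range is refused whole. The fingers move at their own pace and stop on an object; "force" is the grip in N (left out, the last holds). Time passes only in rows, so rows that do not move let the fingers close. It gives the time, the measured TCP pose, the force, the opening and the grip force at its end, in the units of the state.
- env.read_state(): the state, without advancing time (a new reading comes with each control period).
- vision.snapshot(name): name is "scene" or "top" or "wrist"; returns the picture (420x560x3 uint8, red, green, blue); there is no depth.
- vision.get_calibration(name): a dict with "intrinsics" (3x3 intrinsics, pixels), "R" (3x3) and "t" (3): a world point X has camera coordinates R X + t. Camera axes: x right, y down, z forward; pixel columns grow to the right and rows downward; lengths in m; the calibration is good to about 2 mm. A picture is of the moment at which its call begins: read the wrist's pose just before it. get_calibration takes no time and is no camera call; for the wrist camera it gives the pose at the moment of the call.
- ticket.hand_in(): hands the job in; it is judged then, once.
The state is a dict: "t": time; "joints": joint angles; "joint_vel": joint speeds; "joint_efforts": joint torques, N m; "tcp_pos": TCP position; "tcp_rot": TCP orientation; "contact_force": force on the tool from outside, world axes, zero at the start; "wrist_torque": the same for the moment, N m; "width": opening from 0.0 (shut) to 1.0 (fully open); "gripper_force": force on a finger pad.
Only numpy, scipy, OpenCV 4.12 (cv2) and the standard library are available. Lean on these libraries where they do the work, as an engineer would, in place of code of your own. Each camera call takes 0.05 s, during which the arm holds its last target. There are 200 camera calls.

TASK

Some of the three bag clips on the serving board have gone limp: squeeze their handles to find out which. Lay each clip with a good stiff spring flat in the wooden tray, one to a lane and lengthwise, and put every limp one in the cardboard box. Leave the mug, the jar and the chopsticks where they are.

Things in the scene. Friction and masses are not known exactly. Their poses are not given: they have to be found in the camera images.
- clip_1: one of 3 look-alike bag clips, some stiff, some limp; which is which is shuffled. White plastic spring clip like a big clothes peg, 112 mm long, 30 mm high, lying on its side, handles swinging level. Origin: middle of its length and height (15 mm above its support); x from handles to jaws, y across, z up. Pivot at x = 10 mm, jaws on to 56 mm, 25 mm wide
- clip_2: another clip, shaped as clip_1. All clips: the handles run from the pivot back to x = -55 mm, splaying apart: about 41 mm over the outsides at x = -20 mm, 49 mm at -40 mm, 54 mm at the ends. Squeezing them across y, best at x = -30 mm, opens the jaws; they come at most about 21 mm closer and spring back on release. 60 g
- clip_3: another clip, shaped as clip_1. All clips, squeezed at x = -30 mm: a stiff one hardly gives below 20 N, is about halfway at 36 N and needs 50 N to close fully; a limp one gives from 2 N and is fully closed by 6 N. So a 20 N grip stays about 47 mm wide on a stiff clip and shrinks to about 27 mm on a limp one
- clip_1_left: lever (handle and jaw) on the +y side of clip_1; origin on the pivot, axes as the clip's when shut, turns up to 0.2 rad about z when squeezed. A stiff clip's spring presses the shut jaws together with over 15 N, a limp one's with under 4 N
- clip_1_right: lever (handle and jaw) on the -y side of clip_1; origin on the pivot, axes as the clip's when shut, turns up to 0.2 rad about z when squeezed. A stiff clip's spring presses the shut jaws together with over 15 N, a limp one's with under 4 N
- clip_2_left: lever (handle and jaw) on the +y side of clip_2; origin on the pivot, axes as the clip's when shut, turns up to 0.2 rad about z when squeezed. A stiff clip's spring presses the shut jaws together with over 15 N, a limp one's with under 4 N
- clip_2_right: lever (handle and jaw) on the -y side of clip_2; origin on the pivot, axes as the clip's when shut, turns up to 0.2 rad about z when squeezed. A stiff clip's spring presses the shut jaws together with over 15 N, a limp one's with under 4 N
- clip_3_left: lever (handle and jaw) on the +y side of clip_3; origin on the pivot, axes as the clip's when shut, turns up to 0.2 rad about z when squeezed. A stiff clip's spring presses the shut jaws together with over 15 N, a limp one's with under 4 N
- clip_3_right: lever (handle and jaw) on the -y side of clip_3; origin on the pivot, axes as the clip's when shut, turns up to 0.2 rad about z when squeezed. A stiff clip's spring presses the shut jaws together with over 15 N, a limp one's with under 4 N
- board: oval wooden serving board the clips start on, 200 mm (x) by 420 mm (y), 15 mm thick, fixed; origin under its centre
- tray: low light-wood clip tray, 150 mm (x) by 170 mm (y), fixed on the counter; floor 6 mm thick, rim and middle rib 14 mm high and 6 mm wide. The rib runs along x and parts it into two lanes 76 mm wide and 138 mm long. Origin under its centre, z up. Tray and carton may change sides
- lane_left (a point): centre of the floor of the tray's lane on its +y side; axes as the tray's
- lane_right (a point): centre of the floor of the tray's lane on its -y side; axes as the tray's
- carton: low open cardboard box for rejects, outside 170 mm (x) by 140 mm (y) by 35 mm high, walls and floor 4 mm, fixed on the counter; origin under its centre
- mug: brown mug, 84 mm wide and 85 mm high, standing beyond the board; a bystander. Origin under its centre
- jar: amber glass jar, 72 mm wide and 110 mm high, standing beyond the board; a bystander. Origin under its centre
- chopsticks: pair of wooden chopsticks lying together beyond the board, 230 mm long and 8 mm high; a bystander. Origin under one stick's middle
Mind the look-alikes: they are no part of the job. Leave any purple or yellow look-alike of the clip_2 alone.

How it is judged:
At the end, for the whole second after the job is handed in: Each stiff clip lies flat and lengthwise in a tray lane of its own, either end forward (middle within 25 mm along, 22 mm across, of the lane centre, tilt under 0.1 rad); every limp clip lies down inside the cardboard box (middle within 60 by 50 mm of its centre, below 32 mm); all at rest (((contact force between clip_1_left and clip_1_right above 8 N and ((x of clip_1 in the frame of lane_left between -0.025 and 0.025 m and y of clip_1 in the frame of lane_left between -0.022 and 0.022 m and z of clip_1 in the frame of lane_left below 0.021 m and angle between the z axis of clip_1 and the z axis of tray, either way round below 0.1 rad) or (x of clip_1 in the frame of lane_right between -0.025 and 0.025 m and y of clip_1 in the frame of lane_right between -0.022 and 0.022 m and z of clip_1 in the frame of lane_right below 0.021 m and angle between the z axis of clip_1 and the z axis of tray, either way round below 0.1 rad))) or (contact force between clip_1_left and clip_1_right below 8 N and x of clip_1 in the frame of carton between -0.06 and 0.06 m and y of clip_1 in the frame of carton between -0.05 and 0.05 m and z of clip_1 in the frame of carton below 0.032 m)) and ((contact force between clip_2_left and clip_2_right above 8 N and ((x of clip_2 in the frame of lane_left between -0.025 and 0.025 m and y of clip_2 in the frame of lane_left between -0.022 and 0.022 m and z of clip_2 in the frame of lane_left below 0.021 m and angle between the z axis of clip_2 and the z axis of tray, either way round below 0.1 rad) or (x of clip_2 in the frame of lane_right between -0.025 and 0.025 m and y of clip_2 in the frame of lane_right between -0.022 and 0.022 m and z of clip_2 in the frame of lane_right below 0.021 m and angle between the z axis of clip_2 and the z axis of tray, either way round below 0.1 rad))) or (contact force between clip_2_left and clip_2_right below 8 N and x of clip_2 in the frame of carton between -0.06 and 0.06 m and y of clip_2 in the frame of carton between -0.05 and 0.05 m and z of clip_2 in the frame of carton below 0.032 m)) and ((contact force between clip_3_left and clip_3_right above 8 N and ((x of clip_3 in the frame of lane_left between -0.025 and 0.025 m and y of clip_3 in the frame of lane_left between -0.022 and 0.022 m and z of clip_3 in the frame of lane_left below 0.021 m and angle between the z axis of clip_3 and the z axis of tray, either way round below 0.1 rad) or (x of clip_3 in the frame of lane_right between -0.025 and 0.025 m and y of clip_3 in the frame of lane_right between -0.022 and 0.022 m and z of clip_3 in the frame of lane_right below 0.021 m and angle between the z axis of clip_3 and the z axis of tray, either way round below 0.1 rad))) or (contact force between clip_3_left and clip_3_right below 8 N and x of clip_3 in the frame of carton between -0.06 and 0.06 m and y of clip_3 in the frame of carton between -0.05 and 0.05 m and z of clip_3 in the frame of carton below 0.032 m)) and linear speed of each of clip_1, clip_2, clip_3 below 0.02 m/s); the robot touches nothing.
It fails at once if the mug is shifted by more than 30 mm (distance of mug from where it was at the start of the episode above 0.03 m).
It fails at once if the jar is shifted by more than 30 mm (distance of jar from where it was at the start of the episode above 0.03 m).
It fails at once if the chopsticks is shifted by more than 30 mm (distance of chopsticks from where it was at the start of the episode above 0.03 m).
It also fails if it takes over 72 s, if anything falls off the work surface, if the arm or the gripper's body presses on something with over 40 N, if the wrist force passes 120 N, or if a joint passes its speed limit or range.

## Working session

There is one attempt and no reset: what is moved stays moved. The work goes in short steps, Python scripts to look and compute and a tool call to move; the robot and the scene stay as the last step left them, time stands still between calls to the robot, and variables do not carry over. Pictures are saved under pics/ and viewed, at most 10 in all, crops included, and the job is handed in when it is done.

Besides the shell and the picture viewer there is one more tool, called after "Request:" as name(argument=value, ...), one argument or row to a line, values as JSON. arm_command: Moves the arm, as the interface text tells. Its arguments: {"type":"object","properties":{"jaw":{"type":"array"},"translation":{"type":"array"},"rotation":{"type":"array"},"force":{"type":"number"}},"required":["jaw","translation","rotation"]}

```bash
mkdir -p pics; python3 - <<'E'
from workcell import env, vision
import cv2
for n in ["top","scene"]:
    im=vision.snapshot(n); cv2.imwrite(f"pics/{n}0.png",im[:,:,::-1])
    c=vision.get_calibration(n); print(n,c)
print(env.tip_extent, env.read_state())
E
```

```text
top {'intrinsics': array([[523.83184372,   0.        , 280.5457513 ],
       [  0.        , 523.83184372, 209.5964363 ],
       [  0.        ,   0.        ,   1.        ]]), 'R': array([[ 0.00226336, -0.9998724 ,  0.01581334],
       [-0.98402534, -0.00504194, -0.17795702],
       [ 0.17801404, -0.01515794, -0.98391119]]), 't': array([-0.0067573 ,  0.53004051,  1.24759374])}
scene {'intrinsics': array([[434.85559521,   0.        , 274.71421095],
       [  0.        , 434.85559521, 202.70614558],
       [  0.        ,   0.        ,   1.        ]]), 'R': array([[-6.07601381e-01,  7.94242100e-01,  2.19489753e-04],
       [ 5.64780902e-01,  4.32256049e-01, -7.02977412e-01],
       [-5.58429132e-01, -4.27006082e-01, -7.11212142e-01]]), 't': array([ 0.32507801, -0.24225606,  1.56544236])}
0.0726 {'t': 0.1, 'joints': array([-1.20288964,  0.38414737,  0.0163685 ,  1.37099327, -0.0062989 ,
        1.38821077, -0.04649745]), 'joint_vel': array([ 1.62953120e-04, -2.86894457e-03, -2.65269591e-05, -2.63536053e-03,
       -3.22566613e-04,  6.98026844e-04, -1.15813786e-03]), 'joint_efforts': array([ 2.82219182e-03, -6.29130149e+01,  8.47529378e-01, -3.72751164e+01,
        1.67500583e-02,  1.04959152e-02,  3.82625319e-05]), 'tcp_pos': array([0.26083341, 0.56763067, 0.30300816]), 'tcp_rot': array([-3.13988311e+00,  2.14216560e-05,  2.71085855e+00]), 'contact_force': array([-0.58866963,  0.42757999,  0.40440817]), 'wrist_torque': array([-0.00067295,  0.01201448, -0.00048659]), 'gripper_force': 0.0, 'width': 0.9988917696384643}
```

View pics/top0.png

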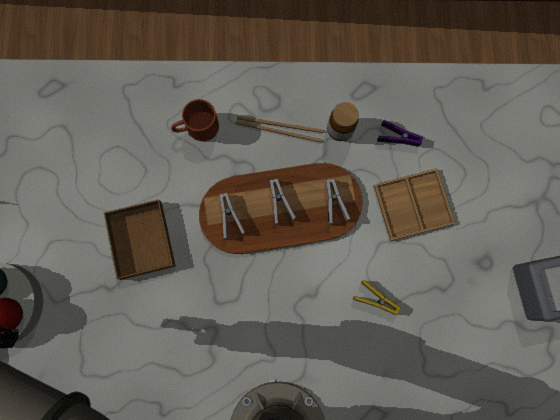

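View pics/scene0.png

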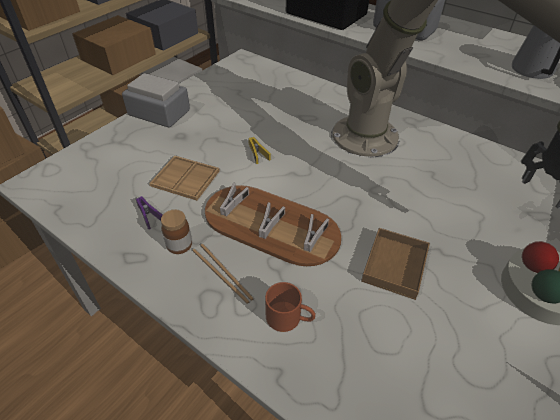

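Top view: the candidates are the white clips at about (229,215), (282,200) and (337,200), plus the purple look-alike (402,134) and the yellow one (378,300). I choose the three white ones. The carton is at (140,240) and the tray at (414,205). The crop is to check that choice.

```bash
python3 - <<'E'
import cv2
im=cv2.imread("pics/top0.png")[160:260,195:355]
cv2.imwrite("pics/crop1.png",cv2.resize(im,None,fx=5,fy=5,interpolation=cv2.INTER_CUBIC))
im=cv2.imread("pics/top0.png")
a=im[160:260,365:465];b=im[190:290,90:190]
cv2.imwrite("pics/crop2.png",cv2.resize(cv2.hconcat([a,b]),None,fx=4,fy=4,interpolation=cv2.INTER_CUBIC))
E
```

```text
(no output)
```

View pics/crop1.png

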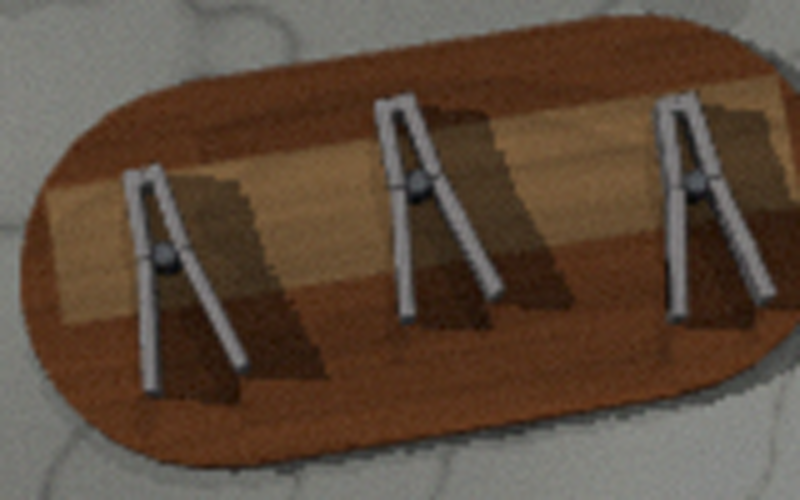

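View pics/crop2.png

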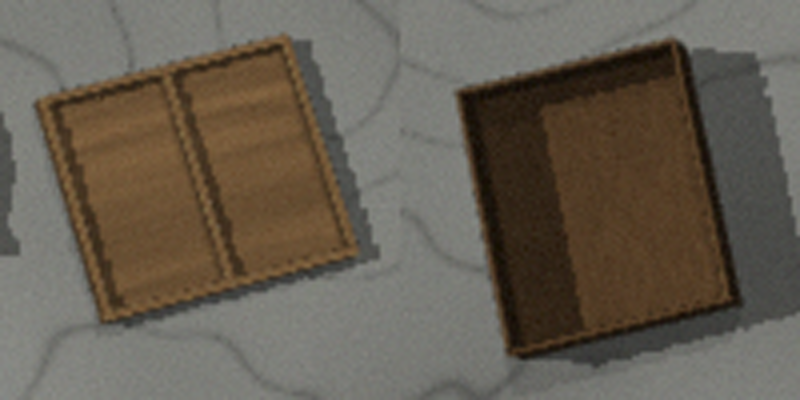

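The crop confirms three white clips, all with jaws pointing away from the robot. Crop pivots are (165,257), (419,185) and (697,185). The second crop gives the tray and carton corners.

```bash
cat > h.py <<'E'
import numpy as np
from workcell import env, vision
def ray(c,uv,z):
    d=c["R"].T@np.linalg.inv(c["intrinsics"])@np.array([*uv,1.]); o=-c["R"].T@c["t"]
    return (o+d*(z-o[2])/d[2])
def go(x,y,yaw,zg,s=None):
    """deltas for TCP target: grasp point height zg; translation in CURRENT tool axes (cm), then rot about tool z"""
    s=s or env.read_state(); from scipy.spatial.transform import Rotation as Ro
    R=Ro.from_euler('xyz',s["tcp_rot"]).as_matrix()
    d=R.T@(np.array([x,y,zg+.054])-s["tcp_pos"])*100
    G=Ro.from_euler('xyz',[np.pi,0,yaw]).as_matrix()
    return d.round(2), Ro.from_matrix(R.T@G).as_rotvec().round(3)
E
python3 - <<'E'
from h import *
c=vision.get_calibration("top")
P=lambda u,v,z:ray(c,(u,v),z)
k=lambda p:(195+p[0]/5-.4,160+p[1]/5-.4)
cl={"A":[(150,393),(243,370),(127,172),(155,167),(165,257)],"B":[(407,320),(495,297),(381,100),(409,96),(419,185)],"C":[(677,320),(768,297),(661,98),(690,94),(697,185)]}
for n,p in cl.items():
    w=np.array([P(*k(q),.045)[:2] for q in p]); h=(w[0]+w[1])/2; j=(w[2]+w[3])/2; m=(h+j)/2; d=j-h
    print(n,"mid",m.round(4),"len",np.hypot(*d).round(4),"yaw",np.arctan2(d[1],d[0]).round(3),"hw",np.hypot(*(w[0]-w[1])).round(4),"piv",w[4].round(4), "grasp(-30)",(m-.03*d/np.hypot(*d)).round(4))
for n,o,p,z in [("tray",(365,160),[(38,102),(288,38),(357,255),(105,322)],.014),("carton",(90,190),[(58,92),(278,40),(338,303),(110,355)],.035)]:
    w=np.array([P(o[0]+a/4-.4,o[1]+b/4-.4,z)[:2] for a,b in p]); ctr=w.mean(0); d=(w[0]+w[1]-w[2]-w[3])/2
    print(n,ctr.round(4),"size",np.hypot(*d).round(4),np.hypot(*((w[0]+w[3]-w[1]-w[2])/2)).round(4),"yaw",np.arctan2(d[1],d[0]).round(3))
E
```

```text
A mid [0.5174 0.1241] len 0.1101 yaw 0.271 hw 0.0468 piv [0.5263 0.1261] grasp(-30) [0.4885 0.1161]
B mid [ 0.5545 -0.0014] len 0.1102 yaw 0.258 hw 0.045 piv [0.5634 0.0006] grasp(-30) [ 0.5255 -0.009 ]
C mid [ 0.5558 -0.1388] len 0.1099 yaw 0.199 hw 0.0468 piv [ 0.5641 -0.138 ] grasp(-30) [ 0.5264 -0.1448]
tray [ 0.5521 -0.3458] size 0.1466 0.1684 yaw 0.258
carton [0.458  0.3443] size 0.1681 0.1395 yaw 0.256
```

```bash
python3 -c "
from h import *
print(go(.4885,.1161,np.pi+.271,.15))"
```

```text
(array([-39.54, -31.51,   9.96]), array([-0.002, -0.001, -0.702]))
```

Request:
arm_command(
  jaw=[7,7,7,7,7,7,7,7,7,7,7,7],
  translation=[
    [-2.8,-2.2,0.7],
    [-2.8,-2.2,0.7],
    [-2.8,-2.2,0.7],
    [-2.8,-2.2,0.7],
    [-2.8,-2.2,0.7],
    [-2.8,-2.2,0.7],
    [-2.8,-2.2,0.7],
    [-2.8,-2.2,0.7],
    [-2.8,-2.2,0.7],
    [-2.8,-2.2,0.7],
    [-2.8,-2.2,0.7],
    [-2.8,-2.2,0.7],
  ],
  rotation=[
    [0,0,0],
    [0,0,0],
    [0,0,0],
    [0,0,0],
    [0,0,0],
    [0,0,0],
    [0,0,0],
    [0,0,0],
    [0,0,0],
    [0,0,0],
    [0,0,0],
    [0,0,0],
  ],
  force=20,
)

```text
t: 1.1
tcp_pos: [0.4563, 0.186, 0.2194]
tcp_rot: [-3.141, -0.0, 2.711]
contact_force: [0.5, 0.7, -0.3]
width: 0.817
gripper_force: 0.0
```

```bash
python3 -c "
from h import *
s=env.read_state();print(s['tcp_pos'],s['tcp_rot'],s['joints'])
print(go(.4885,.1161,np.pi+.271,.10))"
```

```text
[0.45626505 0.18596044 0.2194087 ] [-3.14137747e+00 -3.07320860e-04  2.71097132e+00] [-0.69668934  0.16036334  0.27183467  1.85549508 -0.04747201  1.1323252
  0.73218133]
(array([-5.85, -5.  ,  6.54]), array([-0.   , -0.   , -0.702]))
```

Request:
arm_command(
  jaw=[7,7,7,7,7,7,7,7,7,7,7],
  translation=[
    [-2,-1.7,2],
    [-2,-1.7,2],
    [-1.8,-1.6,1.5],
    [0,0,0],
    [0,0,0],
    [0,0,0],
    [0,0,0],
    [0,0,0],
    [0,0,0],
    [0,0,0],
    [0,0,0],
  ],
  rotation=[
    [0,0,0],
    [0,0,0],
    [0,0,0],
    [0,0,-0.117],
    [0,0,-0.117],
    [0,0,-0.117],
    [0,0,-0.117],
    [0,0,-0.117],
    [0,0,-0.117],
    [0,0,0],
    [0,0,0],
  ],
)

```text
t: 2.02
tcp_pos: [0.4877, 0.1179, 0.1646]
tcp_rot: [3.142, -0.001, -2.874]
contact_force: [-0.2, -0.4, 0.3]
width: 0.818
gripper_force: 0.0
```

```bash
python3 -c "
from h import *
import cv2
s=env.read_state();print(s['tcp_pos'],s['tcp_rot'],s['joints'])
print(go(.4885,.1161,np.pi+.271,.042))
c=vision.get_calibration('wrist');im=vision.snapshot('wrist');cv2.imwrite('pics/w1.png',im[:,:,::-1])
for x in (-30,-55,56):
  p=np.array([.5174+x*.000964,.1241+x*.000268,.045]);q=c['intrinsics']@(c['R']@p+c['t']);print(x,q[:2]/q[2])"
```

```text
[0.48765625 0.11793251 0.1646228 ] [ 3.14155522e+00 -6.65536310e-04 -2.87414785e+00] [-0.50040074  0.24094538  0.22840179  1.89317897 -0.06369493  1.01507143
  1.59353368]
(array([-0.04, -0.2 ,  6.86]), array([ 0.   , -0.001, -0.004]))
-30 [277.98570734 229.90978047]
-55 [277.63683372 187.26210691]
56 [279.01127175 355.2787787 ]
```

View pics/w1.png

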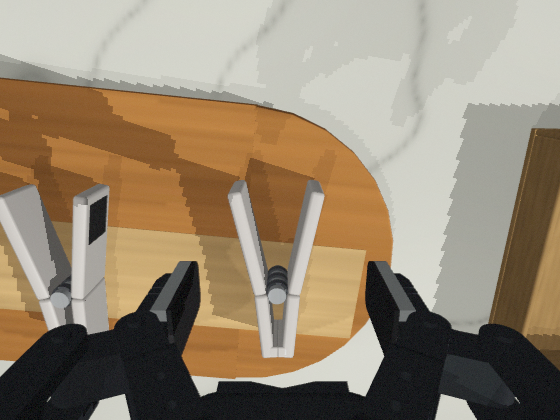

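Wrist view: clip A's handle ends are at (238,185) and (315,183) and its jaws at (278,352). That is within about 2 px of the prediction, so I can descend and squeeze at 20 N.

Request:
arm_command(
  jaw=[7,7,7,7,1,1,1,1,1,1],
  translation=[
    [0,-0.1,2.5],
    [0,-0.1,2.5],
    [0,0,1.8],
    [0,0,0],
    [0,0,0],
    [0,0,0],
    [0,0,0],
    [0,0,0],
    [0,0,0],
    [0,0,0],
  ],
  rotation=[
    [0,0,0],
    [0,0,0],
    [0,0,0],
    [0,0,0],
    [0,0,0],
    [0,0,0],
    [0,0,0],
    [0,0,0],
    [0,0,0],
    [0,0,0],
  ],
  force=20,
)

```text
t: 2.9
tcp_pos: [0.4893, 0.1164, 0.0982]
tcp_rot: [3.141, 0.002, -2.871]
contact_force: [-0.5, -0.3, 7.3]
width: 0.55
gripper_force: 20.7
```

Width 0.55 (47 mm) at 20 N, so clip A is stiff. Lift it and carry it to the right lane.

Request:
arm_command(
  jaw=[1,1,1,1,1],
  translation=[
    [0,0,-1.5],
    [0,0,-2.5],
    [0,0,-2.5],
    [0,0,-1.5],
    [0,0,0],
  ],
  rotation=[
    [0,0,0],
    [0,0,0],
    [0,0,0],
    [0,0,0],
    [0,0,0],
  ],
)

```text
t: 3.32
tcp_pos: [0.4903, 0.1166, 0.1808]
tcp_rot: [3.141, 0.007, -2.871]
contact_force: [0.5, -0.3, -0.3]
width: 0.546
gripper_force: 20.4
```

```bash
python3 -c "
from h import *
s=env.read_state();print(s['width'],s['gripper_force'],s['contact_force'])
print(go(.5336,-.3932,np.pi+.258,.11))"
```

```text
0.5463119409501478 20.411018771119416 [ 0.45077399 -0.32347299 -0.33150455]
(array([  9.48, -50.28,   1.58]), array([0.001, 0.007, 0.013]))
```

Request:
arm_command(
  jaw=[1,1,1,1,1,1,1,1,1,1,1,1],
  translation=[
    [0.4,-2,0],
    [0.6,-3.3,0],
    [0.6,-3.3,0],
    [0.6,-3.3,0],
    [0.6,-3.3,0],
    [0.6,-3.3,0],
    [0.6,-3.3,0],
    [0.6,-3.3,0],
    [0.6,-3.3,0],
    [0.6,-3.3,0],
    [0.6,-3.3,0],
    [0.6,-3.3,0],
  ],
  rotation=[
    [0,0,0],
    [0,0,0],
    [0,0,0],
    [0,0,0],
    [0,0,0],
    [0,0,0],
    [0,0,0],
    [0,0,0],
    [0,0,0],
    [0,0,0],
    [0,0,0],
    [0,0,0],
  ],
)

```text
t: 4.32
tcp_pos: [0.5232, -0.273, 0.1761]
tcp_rot: [3.141, -0.001, -2.87]
contact_force: [1.4, 0.7, -1.1]
width: 0.545
gripper_force: 20.4
```

Request:
arm_command(
  jaw=[1,1,1,1,1,1,1],
  translation=[
    [0.7,-3.3,0],
    [0.7,-3.3,0.5],
    [0.5,-2.7,1],
    [0.5,-2.7,1],
    [0,0,0],
    [0,0,0],
    [0,0,0],
  ],
  rotation=[
    [0,0,0],
    [0,0,0],
    [0,0,0],
    [0,0,0],
    [0,0,0],
    [0,0,0],
    [0,0,0],
  ],
)

```text
t: 4.9
tcp_pos: [0.5325, -0.393, 0.151]
tcp_rot: [3.14, -0.001, -2.87]
contact_force: [-0.2, -0.1, -0.4]
width: 0.546
gripper_force: 20.4
```

```bash
python3 -c "
from h import *
s=env.read_state();print(s['joints'])
print(go(.5336,-.3932,np.pi+.258,.0345))"
```

```text
[ 0.28319008  0.60064146  0.4471055   1.46408724 -0.27261353  1.14006682
  2.6184681 ]
(array([-0.1 , -0.06,  6.25]), array([ 0.001, -0.001,  0.013]))
```

Request:
arm_command(
  jaw=[1,1,1,1,1,5.8,5.8,5.8,5.8,5.8],
  translation=[
    [-0.1,0,2.2],
    [0,0,2.2],
    [0,0,1.2],
    [0,0,0.5],
    [0,0,0],
    [0,0,0],
    [0,0,0],
    [0,0,0],
    [0,0,-2],
    [0,0,-3],
  ],
  rotation=[
    [0,0,0.013],
    [0,0,0],
    [0,0,0],
    [0,0,0],
    [0,0,0],
    [0,0,0],
    [0,0,0],
    [0,0,0],
    [0,0,0],
    [0,0,0],
  ],
)

```text
t: 5.73
tcp_pos: [0.5322, -0.3923, 0.1388]
tcp_rot: [3.138, -0.004, -2.883]
contact_force: [0.8, -0.9, 0.4]
width: 0.676
gripper_force: 0.0
```

```bash
python3 -c "
from h import *
print(go(.5264,-.1448,np.pi+.199,.10))"
```

```text
(array([-5.75, 24.08, -1.45]), array([ 0.004, -0.004,  0.059]))
```

Request:
arm_command(
  jaw=[7,7,7,7,7,7,7,7,7,7,7,7],
  translation=[
    [0,0,-3],
    [-0.7,3,0],
    [-0.7,3,0],
    [-0.7,3,0],
    [-0.7,3,0],
    [-0.7,3,0],
    [-0.7,3,0],
    [-0.7,3,0.5],
    [-0.9,3.1,1.5],
    [0,0,0],
    [0,0,0],
    [0,0,0],
  ],
  rotation=[
    [0,0,0],
    [0,0,0],
    [0,0,0],
    [0,0,0],
    [0,0,0],
    [0,0,0],
    [0,0,0],
    [0,0,0],
    [0,0,0],
    [0,0,0.059],
    [0,0,0],
    [0,0,0],
  ],
)

```text
t: 6.73
tcp_pos: [0.5283, -0.146, 0.1517]
tcp_rot: [-3.141, 0.001, -2.941]
contact_force: [-0.1, -0.4, 1.2]
width: 0.822
gripper_force: 0.0
```

```bash
python3 -c "
from h import *
import cv2
c=vision.get_calibration('wrist');im=vision.snapshot('wrist');cv2.imwrite('pics/w2.png',im[:,:,::-1])
print(go(.5264,-.1448,np.pi+.199,.042))
for x in (-30,-55,56):
  p=np.array([.5558+x*.00098,-.1388+x*.000198,.045]);q=c['intrinsics']@(c['R']@p+c['t']);print(x,q[:2]/q[2])"
```

```text
(array([0.16, 0.25, 5.58]), array([-0.001,  0.001,  0.   ]))
-30 [284.78088073 235.4472309 ]
-55 [284.93350383 190.07301468]
56 [284.33706753 367.39106205]
```

View pics/w2.png

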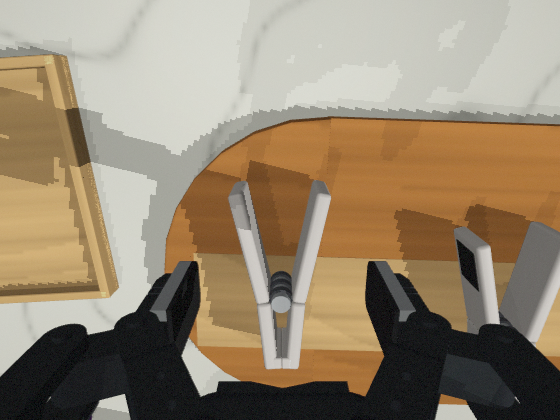

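Clip C: handle ends (240,185) and (321,183), jaws (283,367). It is already centred between the pads, so descend straight and squeeze.

Request:
arm_command(
  jaw=[7,7,7,7,1,1,1,1,1,1],
  translation=[
    [0.1,0,2],
    [0,0,2],
    [0,0,1.5],
    [0,0,0],
    [0,0,0],
    [0,0,0],
    [0,0,0],
    [0,0,0],
    [0,0,0],
    [0,0,0],
  ],
  rotation=[
    [0,0,0],
    [0,0,0],
    [0,0,0],
    [0,0,0],
    [0,0,0],
    [0,0,0],
    [0,0,0],
    [0,0,0],
    [0,0,0],
    [0,0,0],
  ],
  force=20,
)

```text
t: 7.62
tcp_pos: [0.5286, -0.1469, 0.0984]
tcp_rot: [-3.14, 0.004, -2.943]
contact_force: [-0.3, 0.4, 5.8]
width: 0.303
gripper_force: 20.5
```

Width 0.30 (26 mm) at 20 N, so clip C is limp and goes in the carton.

Request:
arm_command(
  jaw=[1,1,1,1,1,1,1,1,1,1,1,1],
  translation=[
    [0,0,-1.5],
    [0,0,-2.5],
    [0,0,-3],
    [0,0,-2],
    [0,2,0],
    [0,3.3,0],
    [0,3.3,0],
    [0,3.3,0],
    [0,3.3,0],
    [0,3.3,0],
    [0,3.3,0],
    [0,3.3,0],
  ],
  rotation=[
    [0,0,0],
    [0,0,0],
    [0,0,0],
    [0,0,0],
    [0,0,0],
    [0,0,0],
    [0,0,0],
    [0,0,0],
    [0,0,0],
    [0,0,0],
    [0,0,0],
    [0,0,0],
  ],
)

```text
t: 8.62
tcp_pos: [0.4775, 0.1015, 0.1875]
tcp_rot: [3.141, 0.003, -2.943]
contact_force: [0.6, 0.5, -0.5]
width: 0.308
gripper_force: 19.9
```

```bash
python3 -c "
from h import *
print(go(.4234,.358,np.pi+.256,.12))"
```

```text
(array([ 0.24, 26.22,  1.35]), array([ 0.   ,  0.003, -0.057]))
```

Request:
arm_command(
  jaw=[1,1,1,1,1,1,1,1,1,1,1],
  translation=[
    [0,3.3,0],
    [0,3.3,0],
    [0,3.3,0],
    [0,3.3,0],
    [0,3.3,0],
    [0,3.3,0],
    [0,3.3,0],
    [0.2,2,1],
    [0,0.5,0],
    [0,0,0],
    [0,0,0],
  ],
  rotation=[
    [0,0,0],
    [0,0,0],
    [0,0,0],
    [0,0,0],
    [0,0,0],
    [0,0,0],
    [0,0,0],
    [0,0,0],
    [0,0,-0.057],
    [0,0,0],
    [0,0,0],
  ],
)

```text
t: 9.53
tcp_pos: [0.4254, 0.3506, 0.1768]
tcp_rot: [3.142, 0.001, -2.887]
contact_force: [-0.5, 0.4, -0.5]
width: 0.31
gripper_force: 19.9
```

```bash
python3 -c "
from h import *
print(go(.4234,.358,np.pi+.256,.0365))"
```

```text
(array([0.02, 0.76, 8.63]), array([ 0.   ,  0.001, -0.001]))
```

Request:
arm_command(
  jaw=[1,1,1,1,1,1,1,5.4,5.4,5.4,5.4,5.4],
  translation=[
    [0,0.7,1],
    [0,0,2.5],
    [0,0,2.5],
    [0,0,1.6],
    [0,0,0.8],
    [0,0,0],
    [0,0,0],
    [0,0,0],
    [0,0,0],
    [0,0,0],
    [0,0,-2],
    [0,0,-3],
  ],
  rotation=[
    [0,0,0],
    [0,0,0],
    [0,0,0],
    [0,0,0],
    [0,0,0],
    [0,0,0],
    [0,0,0],
    [0,0,0],
    [0,0,0],
    [0,0,0],
    [0,0,0],
    [0,0,0],
  ],
)

```text
t: 10.53
tcp_pos: [0.4217, 0.3565, 0.1404]
tcp_rot: [-3.139, -0.004, -2.885]
contact_force: [0.1, 1.2, 0.7]
width: 0.636
gripper_force: 0.0
```

```bash
python3 -c "
from h import *
print(go(.5255,-.009,np.pi+.258,.10))"
```

```text
(array([ -0.77, -37.99,  -1.27]), array([-0.002, -0.004, -0.002]))
```

Request:
arm_command(
  jaw=[5.4,5.4,7,7,7,7,7,7,7,7,7,7],
  translation=[
    [0,0,-3],
    [0,-1.5,0],
    [0,-3.6,0],
    [0,-3.6,0],
    [0,-3.6,0],
    [0,-3.6,0],
    [0,-3.6,0],
    [0,-3.6,0],
    [0,-3.6,0],
    [0,-3.6,0],
    [-0.3,-3.6,0],
    [-0.4,-3,1.5],
  ],
  rotation=[
    [0,0,0],
    [0,0,0],
    [0,0,0],
    [0,0,0],
    [0,0,0],
    [0,0,0],
    [0,0,0],
    [0,0,0],
    [0,0,0],
    [0,0,0],
    [0,0,0],
    [0,0,0],
  ],
)

```text
t: 11.53
tcp_pos: [0.5255, -0.0005, 0.1603]
tcp_rot: [-3.14, 0.007, -2.887]
contact_force: [0.3, -0.9, 0.4]
width: 0.82
gripper_force: 0.0
```

Request:
arm_command(
  jaw=[7,7,7],
  translation=[
    [0,0,0],
    [0,0,0],
    [0,0,0],
  ],
  rotation=[
    [0,0,0],
    [0,0,0],
    [0,0,0],
  ],
)

```text
t: 11.78
tcp_pos: [0.5234, 0.0029, 0.1573]
tcp_rot: [3.141, 0.0, -2.885]
contact_force: [-0.6, -0.3, 1.2]
width: 0.821
gripper_force: 0.0
```

```bash
python3 -c "
from h import *
import cv2
c=vision.get_calibration('wrist');im=vision.snapshot('wrist');cv2.imwrite('pics/w3.png',im[:,:,::-1])
print(go(.5255,-.009,np.pi+.258,.042))
for x in (-30,-55,56):
  p=np.array([.5545+x*.000967,-.0014+x*.000255,.045]);q=c['intrinsics']@(c['R']@p+c['t']);print(x,q[:2]/q[2])"
```

```text
(array([ 0.12, -1.28,  6.14]), array([ 0.001,  0.001, -0.   ]))
-30 [259.30170628 232.62708872]
-55 [258.29169031 188.44213782]
56 [262.25251309 361.71539711]
```

View pics/w3.png

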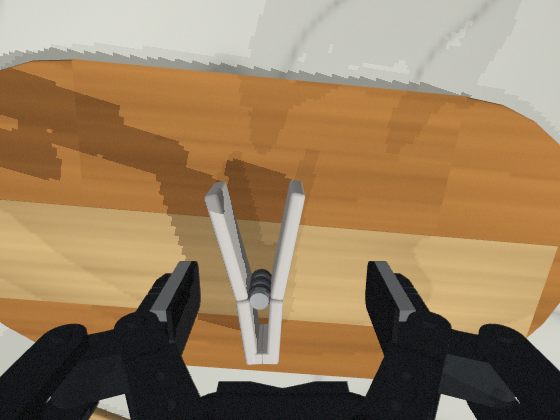

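Clip B: handle ends (214,185) and (297,183), jaws (262,362), which matches the prediction. Shift y by −1.3 cm, descend and squeeze.

Request:
arm_command(
  jaw=[7,7,7,7,1,1,1,1,1,1],
  translation=[
    [0.1,-1.3,0.5],
    [0,0,2.5],
    [0,0,2.2],
    [0,0,0.9],
    [0,0,0],
    [0,0,0],
    [0,0,0],
    [0,0,0],
    [0,0,0],
    [0,0,0],
  ],
  rotation=[
    [0,0,0],
    [0,0,0],
    [0,0,0],
    [0,0,0],
    [0,0,0],
    [0,0,0],
    [0,0,0],
    [0,0,0],
    [0,0,0],
    [0,0,0],
  ],
  force=20,
)

```text
t: 12.67
tcp_pos: [0.5261, -0.0103, 0.0966]
tcp_rot: [-3.141, 0.001, -2.885]
contact_force: [0.3, 0.0, -0.8]
width: 0.552
gripper_force: 20.3
```

Stiff (0.55), so clip B goes to the left lane.

Request:
arm_command(
  jaw=[1,1,1,1,1,1,1,1,1,1,1,1],
  translation=[
    [0,0,-1.5],
    [0,0,-2.5],
    [0,0,-2.5],
    [0,0,-1.5],
    [0.4,-2,0],
    [0.8,-3.3,0],
    [0.8,-3.3,0],
    [0.8,-3.3,0],
    [0.8,-3.3,0],
    [0.8,-3.3,0],
    [0.8,-3.3,0],
    [0.8,-3.3,0],
  ],
  rotation=[
    [0,0,0],
    [0,0,0],
    [0,0,0],
    [0,0,0],
    [0,0,0],
    [0,0,0],
    [0,0,0],
    [0,0,0],
    [0,0,0],
    [0,0,0],
    [0,0,0],
    [0,0,0],
  ],
)

```text
t: 13.67
tcp_pos: [0.5311, -0.2701, 0.1763]
tcp_rot: [-3.141, 0.0, -2.885]
contact_force: [0.6, 0.0, 0.1]
width: 0.55
gripper_force: 20.4
```

Request:
arm_command(
  jaw=[1,1,1,1,1],
  translation=[
    [0.8,-2.5,0],
    [0.8,-1.5,0],
    [0,0,0],
    [0,0,0],
    [0,0,0],
  ],
  rotation=[
    [0,0,0],
    [0,0,0],
    [0,0,0],
    [0,0,0],
    [0,0,0],
  ],
)

```text
t: 14.08
tcp_pos: [0.5262, -0.3102, 0.1758]
tcp_rot: [3.141, 0.0, -2.885]
contact_force: [-0.3, 0.9, -0.6]
width: 0.551
gripper_force: 20.4
```

```bash
python3 -c "
from h import *
print(go(.5126,-.3138,np.pi+.258,.0346))"
```

```text
(array([ 1.41, -0.01,  8.72]), array([ 0.001,  0.   , -0.001]))
```

Request:
arm_command(
  jaw=[1,1,1,1,1,1,1,5.8,5.8,5.8,5.8,5.8],
  translation=[
    [1.4,0,0],
    [0,0,2.5],
    [0,0,2.5],
    [0,0,2],
    [0,0,1.2],
    [0,0,0.5],
    [0,0,0],
    [0,0,0],
    [0,0,0],
    [0,0,0],
    [0,0,-2],
    [0,0,-3],
  ],
  rotation=[
    [0,0,0],
    [0,0,0],
    [0,0,0],
    [0,0,0],
    [0,0,0],
    [0,0,0],
    [0,0,0],
    [0,0,0],
    [0,0,0],
    [0,0,0],
    [0,0,0],
    [0,0,0],
  ],
)

```text
t: 15.08
tcp_pos: [0.511, -0.3138, 0.1372]
tcp_rot: [3.138, -0.004, -2.885]
contact_force: [0.8, -0.3, 0.5]
width: 0.681
gripper_force: 0.0
```

Request:
arm_command(
  jaw=[5.8,5.8,5.8,5.8,5.8,5.8,5.8,5.8,5.8],
  translation=[
    [0,0,-3],
    [0,0,-3],
    [0,2,0],
    [0,3.3,0],
    [0,3.3,0],
    [0,3.3,0],
    [0,3.3,0],
    [0,3.3,0],
    [0,0,0],
  ],
  rotation=[
    [0,0,0],
    [0,0,0],
    [0,0,0],
    [0,0,0],
    [0,0,0],
    [0,0,0],
    [0,0,0],
    [0,0,0],
    [0,0,0],
  ],
)

```text
t: 15.83
tcp_pos: [0.4648, -0.1294, 0.1993]
tcp_rot: [3.139, 0.001, -2.878]
contact_force: [-0.4, 1.1, -0.2]
width: 0.676
gripper_force: 0.0
```

```bash
python3 -c "
from h import *
import cv2
im=vision.snapshot('top')[:,:,::-1].copy();cv2.imwrite('pics/topE.png',im)
cv2.imwrite('pics/cropE.png',cv2.resize(cv2.hconcat([im[160:260,365:465],im[190:290,90:190]]),None,fx=4,fy=4,interpolation=cv2.INTER_CUBIC))"
```

```text
(no output)
```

View pics/cropE.png

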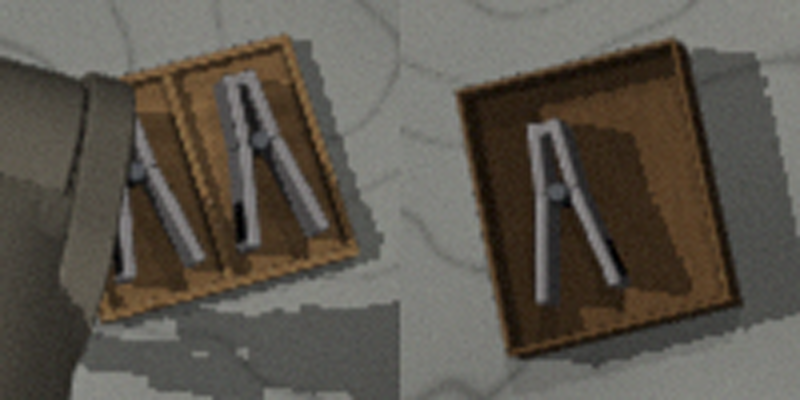

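Right-lane clip: handles (248,245)/(320,230), jaws (227,78)/(252,75). The left-lane clip's handles are at (125,275)/(198,260). The carton clip lies flat inside the box. I'll check the numbers.

```bash
python3 -c "
from h import *
c=vision.get_calibration('top')
f=lambda o,p,z:np.mean([ray(c,(o[0]+a/4-.4,o[1]+b/4-.4),z)[:2] for a,b in p],0)
r=lambda v,y:np.array([[np.cos(y),np.sin(y)],[-np.sin(y),np.cos(y)]])@v
T=np.array([.5521,-.3458])
m=f((365,160),[(248,245),(320,230),(227,78),(252,75)],.036);print('right',r(m-T,.257),'want 0,-.041')
h=f((365,160),[(248,245),(320,230)],.036);g=f((365,160),[(125,275),(198,260)],.036)
print('left',r(m+g-h-T,.257),'want 0,.041')
m=f((90,190),[(145,302),(217,284),(132,125),(157,122)],.034);print('carton',r(m-np.array([.458,.3443]),.256))
print(env.read_state()['contact_force'])"
```

```text
right [ 0.00054698 -0.03654576] want 0,-.041
left [0.00160982 0.04339767] want 0,.041
carton [-0.00179393  0.02147289]
[ 0.40387714 -1.32682582 -0.45064235]
```

All three clips are well within tolerance, so I'm handing in.

```bash
python3 -c "
from workcell import ticket
print(ticket.hand_in())"
```

```text
the job is handed in; nothing more can be done
None
```

Job handed in: the two stiff clips lie flat in the tray, one to a lane, and the single limp one is in the cardboard box, each measured within about 5 mm of where I aimed it; no verdict came back from the hand-in.

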